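Open a press-fit try-me sound box evenly with a wedge

ROBOT

A 6-joint arm with a two-finger parallel gripper is mounted at the origin on the work surface. World frame = base frame: x ahead of the robot, y to its left, z up, the work surface at z = 0. Lengths are in m, angles in rad, forces in N, time in s.
With the tool pointing down it reaches from about 0.35 to 0.975 m from the base axis. Payload 4.9 kg.
Tool frame: the origin (TCP) lies between the finger pads; the fingertips stand 14 mm ahead of it and the grasp point (between the pads) lies 5 mm behind it (manip.finger_overhang is the distance from the TCP to the fingertips, in m); z points along the fingers, y is the line along which they close (so a half turn about z gives the same grasp; the last joint's range is limited). The gripper opens to 85 mm and grips with 20 to 120 N. Pads are 22 mm wide; open, the fingers measure 114 mm over their backs; the gripper's body (76 mm by 85 mm) begins 54 mm behind the grasp point. The pads swing forward as they close: fully open they stand 13 mm farther back than shut.
Start: joints at [-1.238, 0.053, 1.613, -0, 1.476, -0.119], TCP at [0.273, -0.562, 0.245] pointing down, gripper open.
Joint ranges: [-3.01, 3.01], [-1.01, 2.22], [0.06, 2.58], [-1.02, 4.17], [0.09, 2.62], [-3.14, 3.14]. Speed limits (rad/s): [2.57, 2.57, 3.14, 3.14, 3.14, 3.14].

INTERFACE

Orientations are given as a unit quaternion [w, x, y, z].
In Python, from plant import manip, grab_frame gives the robot as it stands.
- The arm moves only by the tool servo_tool, never from a script. Its argument "deltas" is a list that holds one entry, the list of rows, each a list of 5 numbers: the opening in per cent of the stroke, from 0 (shut) to 100 (fully open), then the shift along the world's x, y, z in m, then the turn about the world's z in degrees. A call has exactly 8 rows; each row shifts and turns the commanded pose from where the row before left it; what a row does not reach is not made up. A row lasts 1/10 s, in which the tool goes at most 50 mm and 8.59 degrees, less where a joint would pass 70% of its speed; a pose out of reach is approached as far as the arm can. A call is refused whole if a number of a shift passes 0.05 or a number of a turn 8.59, either way. A call with a gripper value outside its range is refused whole. The fingers move at their own pace and stop on an object; the grip force is fixed at half the most. Time passes only in rows, so rows that do not move let the fingers close, or fill a call up. It gives the time, the measured TCP pose, the force, the opening and the grip force at its end, in the units of the state.
- manip.state(): the state, without advancing time (a new reading comes with each control period).
- grab_frame(name): name is "side" or "top"; returns a dict with "pixels" (384x512x3 uint8, red, green, blue), "z_map" (384x512 float32, m along the optical axis (not along the pixel's ray), 0 where there is no reading), "fx", "fy", "cx", "cy" (pixels), "dist" ([k1, k2, p1, p2, k3] as OpenCV has them; the pictures are not rectified), "rvec" (rotation vector, rad) and "tvec" (3), from world to camera coordinates, as OpenCV has them. Camera axes: x right, y down, z forward; pixel columns grow to the right and rows downward; lengths in m; the calibration is good to about 2 mm. A picture is of the moment at which its call begins.
- manip.job_done(): hands the job in; it is judged then, once.
The state is a dict: "time": time; "joint_pos": joint angles; "joint_vel": joint speeds; "joint_efforts": joint torques, N m; "tool_pos": TCP position; "tool_rot": TCP orientation; "contact_force": force on the tool from outside, world axes, zero at the start; "ft_torque": the same for the moment, N m; "gripper_width": opening from 0.0 (shut) to 1.0 (fully open); "grasp_force": force on a finger pad.
Only numpy, scipy, OpenCV 4.12 (cv2) and the standard library are available. Lean on these libraries where they do the work, as an engineer would, in place of code of your own. Each camera call takes 0.05 s, during which the arm holds its last target. There are 200 camera calls.

TASK

The try-me sound box on the shop's display table needs new batteries: take the wedge out of its wooden block and work it down into the seam at the two notches in turn (left part-way, then right, then left), so that the press-fit front half comes away evenly, never clearly skewed, until it is felt to come up against the stop posts, first with its right end and then with its left. Press the wedge home at each with a push of about 11 N, hardly more, touch the front half only with the wedge, leave the toys alone, and finally stand the wedge back in its block and let go.

Things in the scene. Friction and masses are not known exactly. Their poses are not given: they have to be found in the camera images.
- box: Rear half of the sound box, off-white plastic, screwed to a steel foot plate (x -85 to 55, y +-85, 6 mm thick) that also carries the front half. Fixed. Origin on the table under the middle of the seam plane x = 0; the rear half fills x 0 to 40, y +-68 mm, up to z = 64 mm, with an 8 mm high button on top at x 22, y 0. x points away from the front half, y (left) along the seam, z up.
- cover: Front half, off-white with a black-holed grille, 36 (x) x 134 x 58 mm, 0.2 to 0.33 kg, loose but press-fit on two tongues at y +-58, each held by 2 to 5 N of friction. Origin under the middle of its seam face, axes as the box; top level with the rear half. Prised at one notch it swings about the far tongue and stays. Skewed over 0.05 rad the tongues crack. Two steel stop posts (y +-32, 52 mm tall, 12 mm thick) on the foot plate 6 to 9.5 mm in front of it catch it.
- notch_left (a point): Point on the rear half's top edge in the seam plane, middle of the left (+y) notch, 64 mm above the table, 32 mm from the seam's middle; axes as the box. The notch is 40 mm long (y); the front half is chamfered there: shut, the mouth is 8.5 mm wide at the top and narrows to 3.5 mm at 6 mm depth, then stays 3.5 mm. The rear half's face there is a plain upright wall.
- notch_right (a point): The same at the right (-y) notch. At either notch the gap below the chamfer is the opening there plus 3.5 mm. Sliding takes 2 to 8 N of downward push on the wedge; against a stop post the push rises steeply with depth, and 11 N down on the wedge bears on the front half with about 20 N (10 to 32 N is right).
- cover_left (a point): Point on the front half's seam face at its top, over the left tongue (58 mm from the middle). Its x in the frame of the box is 0 when shut and becomes minus the opening at that end.
- cover_right (a point): The same over the right tongue.
- wedge_grip (a point): Middle of the handle of a black plastic wedge (110 mm, 60 g) standing tip down in its block; 80 mm above the tip. Handle 20 (x) x 34 (y) mm, 50 to 110 mm above the tip. Blade 22 mm wide, slippery; flat +x face flush with the handle's (10 mm to +x); -x face bevelled: 2 mm thick at the tip, 3 mm more per 10 mm up. Flat face goes to the rear half, so wedge x lies along box x.
- holder: Wooden block 70 x 70 x 58 mm, fixed, origin under its middle on the table. In its middle a pocket 21 (x) x 25 (y) mm, 54 mm deep, in which the wedge stands, handle's underside on the block's top, axes as the block, handle's middle 2.5 mm to -x of the pocket's middle and 88 mm above the table.
- holder_mouth (a point): Centre of the pocket's mouth at the block's top, 58 mm above the table; axes as the block.
- carton: Bystander: upright brown toy carton 70 x 70 x 110 mm. Origin under its middle.
- figure: Bystander: toy figure 78 mm tall on a round base of 44 mm. Origin under its middle.
- car: Bystander: toy car 80 x 44 x 36 mm. Origin under its middle.
Not all that is in view belongs to the job. Of the things shaped like the part that bears wedge_grip, the black one is meant. Several things look just like the box: the one meant starts farthest to the robot's left.

How it is judged:
On the way, in this order (a step that is already met when the one before it is completed fails the run):
1. the wedge has eased one end of the front half open by more than 2 mm (not (x of each of cover_left, cover_right in the frame of box above -0.002 m) and horizontal distance between wedge_grip and box below 0.08 m), for 0.1 s.
2. the wedge at the right notch presses the right end home against its stop (wedge bearing on it with over 9 N, open over 5.2 mm) (contact force between wedge and cover above 9 N and horizontal distance between wedge_grip and notch_right below 0.03 m and x of cover_right in the frame of box below -0.0052 m), for 0.1 s.
3. the same at the left notch (contact force between wedge and cover above 9 N and horizontal distance between wedge_grip and notch_left below 0.03 m and x of cover_left in the frame of box below -0.0052 m), for 0.1 s.
At the end, for the whole second after the job is handed in: Front half 5.2 to 10.5 mm off the rear half at both ends (over the tongues), turned under 0.03 rad, tilted under 0.06 rad; wedge back in the pocket, handle's middle within 10 mm of the pocket's middle and below 93 mm, upright within 0.12 rad; all at rest (x of cover_left in the frame of box between -0.0105 and -0.0052 m and x of cover_right in the frame of box between -0.0105 and -0.0052 m and angle between the x axis of box and the x axis of cover, either way round below 0.03 rad and angle between cover's own z axis and vertical below 0.06 rad and horizontal distance between wedge_grip and holder_mouth below 0.01 m and height (world z) of wedge_grip below 0.093 m and angle between wedge_grip's own z axis and vertical below 0.12 rad and linear speed of cover below 0.01 m/s and linear speed of wedge below 0.02 m/s); the robot touches nothing.
It fails at once if the front half is skewed by more than 0.05 rad against the rear half (angle between the x axis of box and the x axis of cover, either way round above 0.05 rad).
It fails at once if the wedge presses on the front half with more than 36 N (contact force between wedge and cover above 36 N).
It fails at once if the wedge presses on the rear half with more than 36 N (contact force between wedge and box above 36 N).
It fails at once if the robot touches the front half (contact force between any of the fingers, the arm and cover above 1 N).
It fails at once if a toy beside the work is moved by more than 20 mm (distance of any of carton, figure, car from where it was at the start of the episode above 0.02 m).
It also fails if it takes over 72 s, if anything falls off the work surface, if the arm or the gripper's body presses on something with over 40 N, if the wrist force passes 120 N, or if a joint passes its speed limit or range.

## Working session

There is one attempt and no reset: what is moved stays moved. The work goes in short steps, Python scripts to look and compute and a tool call to move; the robot and the scene stay as the last step left them, time stands still between calls to the robot, and variables do not carry over. Pictures are saved under pics/ and viewed, at most 10 in all, crops included, and the job is handed in when it is done.

Besides the shell and the picture viewer there is one more tool, called after "Call:" by a JSON object that holds its "name" and its "arguments", one argument or row to a line. servo_tool: Moves the arm, as the interface text tells. Its arguments: {"type":"object","properties":{"deltas":{"type":"array"}},"required":["deltas"]}

```bash
ls; mkdir -p pics; cat > h.py <<'E'
import numpy as np, cv2
from plant import manip, grab_frame
def save(name,n):
    f=grab_frame(name); np.savez(f'/tmp/{n}.npz',**{k:np.asarray(v) for k,v in f.items()})
    cv2.imwrite(f'pics/{n}.png',f['pixels'][:,:,::-1]); return f
def load(n): return dict(np.load(f'/tmp/{n}.npz'))
def cloud(f):
    K=np.array([[f['fx'],0,f['cx']],[0,f['fy'],f['cy']],[0,0,1.]],float)
    h,w=f['z_map'].shape
    u,v=np.meshgrid(np.arange(w),np.arange(h))
    p=cv2.undistortPoints(np.stack([u,v],-1).reshape(-1,1,2).astype(float),K,np.array(f['dist'],float)).reshape(h,w,2)
    z=f['z_map'][...,None].astype(float)
    c=np.concatenate([p*z,z],-1)
    R=cv2.Rodrigues(np.array(f['rvec'],float))[0]
    P=(c-np.array(f['tvec'],float).reshape(3))@R
    P[f['z_map']==0]=np.nan
    return P
def crop(f,n,u0,u1,v0,v1,s):
    cv2.imwrite(f'pics/{n}.png',cv2.resize(f['pixels'][v0:v1,u0:u1,::-1],None,fx=s,fy=s,interpolation=cv2.INTER_CUBIC))
E
python3 - <<'E'
from h import *
a=save('side','s0');b=save('top','t0')
cv2.imwrite('pics/both.png',np.hstack([cv2.resize(x['pixels'][:,:,::-1],(400,300)) for x in(a,b)]))
for f in(a,b):
    R=cv2.Rodrigues(f['rvec'])[0];print(-R.T@np.array(f['tvec']).ravel(),R[2],f['fx'])
print(manip.state())
E
```

```text
pics
[0.35483965 0.63986736 0.80670472] [ 0.22607918 -0.59828189 -0.76873077] 394.75492786928817
[0.4661699  0.07445674 1.03637722] [ 0.07664391 -0.00857351 -0.99702167] 414.181716663951
{'time': 0.1, 'joint_pos': array([-1.23798323e+00,  5.33080347e-02,  1.61410321e+00, -1.82469993e-05,
        1.47601030e+00, -1.19003972e-01]), 'joint_vel': array([ 0.00096927, -0.00148624, -0.00522472, -0.00037602,  0.00077508,
        0.00015356]), 'joint_efforts': array([ 7.19594791e-04, -3.94909930e+01, -3.71361959e+01, -8.99270435e-05,
        3.95462950e-03,  4.00642335e-06]), 'tool_pos': array([ 0.27269878, -0.56179399,  0.24420723]), 'tool_rot': array([-9.08255934e-04,  9.74590402e-01,  2.23992661e-01, -1.06602192e-04]), 'contact_force': array([ 0.37659413,  0.41565638, -0.5948145 ]), 'ft_torque': array([-0.04666159, -0.01544048, -0.05009599]), 'grasp_force': 0.0, 'gripper_width': 1.0006452265467276}
```

View pics/t0.png

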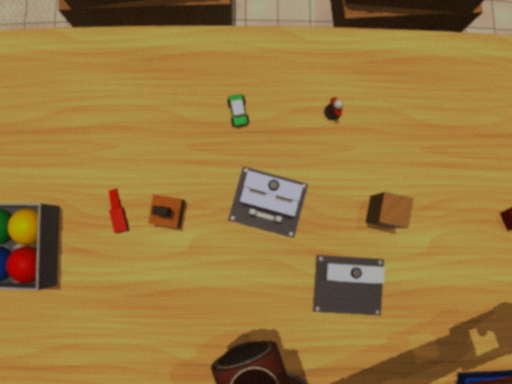

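View pics/s0.png

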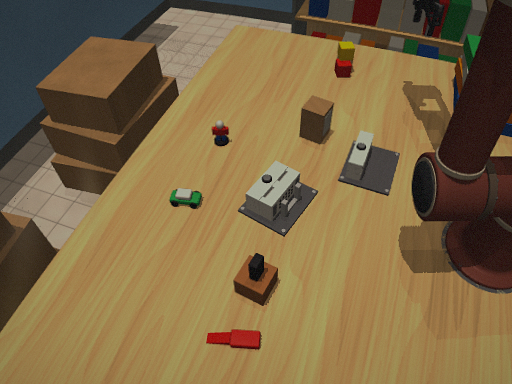

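The top view shows two boxes. One has its cover at (270,200), farthest left, and the other is a bare rear half at (350,285), so I choose (270,200). There are two wedge shapes: the black one in the block at (162,212), and a red one lying at (118,212). I choose the black one. The toys are the car (238,110), the figure (334,109) and the carton (390,210). One close crop should confirm this.

```bash
python3 - <<'E'
from h import *
f=load('t0');crop(f,'c0',140,320,155,245,4.4)
P=cloud(f);Z=P[...,2]
def rect(m,n):
    q=P[m][:,:2]; r=cv2.minAreaRect((q*1000).astype(np.float32)); print(n,m.sum(),np.round(r[0],1),np.round(r[1],1),round(r[2],1),'z',np.round(np.percentile(P[m][:,2],[5,50,95]),4))
vv,uu=np.mgrid[:384,:512]
box=(uu>222)&(uu<312)&(vv>160)&(vv<240)
rect(box&(Z>.057)&(Z<.069),'boxtop');rect(box&(Z>.069),'button');rect(box&(Z>.003)&(Z<.012),'plate')
rect(box&(Z>.045)&(Z<.056),'posts')
ho=(uu>140)&(uu<195)&(vv>180)&(vv<240)
rect(ho&(Z>.053)&(Z<.063),'holder');rect(ho&(Z>.1),'wedge')
for n,(a,b,c,d) in dict(car=(220,255,85,135),fig=(320,350,90,128),carton=(360,420,185,240),table=(50,100,100,150)).items():
    m=(uu>a)&(uu<b)&(vv>c)&(vv<d)&(Z>(.01 if n!='table' else -1)); rect(m,n)
E
```

```text
boxtop 1757 [540.   17.6] [135.8  97. ] 74.9 z [0.0602 0.0639 0.0672]
button 69 [ 5.623e+02 -3.000e-01] [104.1  32.2] 76.4 z [0.0693 0.0719 0.0752]
plate 1796 [537.7  20.7] [195.7 220.9] 0.2 z [0.0033 0.0059 0.0094]
posts 51 [519.7  19.6] [128.7  58. ] 75.6 z [0.0463 0.0512 0.0557]
holder 705 [506.7 267.7] [71.7 70.2] 81.2 z [0.0548 0.0576 0.0605]
wedge 147 [504.2 267.8] [34.9 19.8] 81.0 z [0.1115 0.1169 0.1199]
car 490 [763.3  96.2] [78.1 44.2] 11.7 z [0.0166 0.0226 0.0375]
fig 225 [ 764.8 -145.4] [39.8 39.7] 64.2 z [0.0131 0.0539 0.0768]
carton 1377 [ 509.  -267.1] [72.2 72.1] 78.3 z [0.0296 0.1087 0.1121]
table 2390 [729.8 519.1] [137.6 129.1] 89.9 z [-0.0036 -0.0004  0.0026]
```

View pics/c0.png

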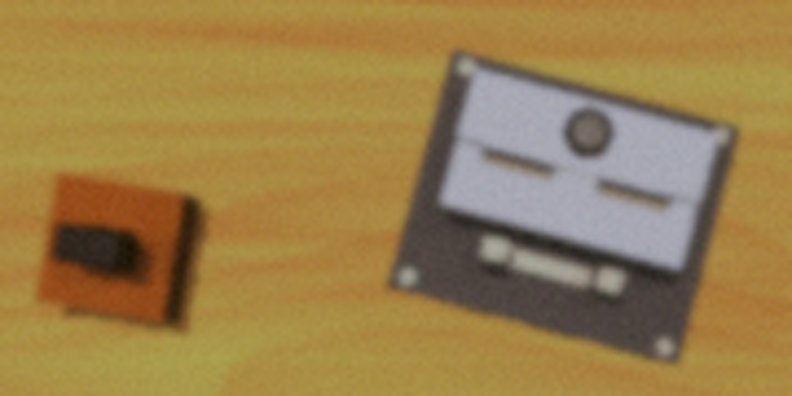

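The crop shows the closed box with the seam as a line, the two notch slits at (517,162) and (633,193), the button at (588,130) and the stop posts at (495,250) and (610,280) on the robot's side. The black wedge stands in its block at (95,245). Next I refine the poses.

```bash
cat >> h.py <<'E'
def plane(f,uv,z):
    K=np.array([[f['fx'],0,f['cx']],[0,f['fy'],f['cy']],[0,0,1.]],float)
    p=cv2.undistortPoints(np.asarray(uv,float).reshape(-1,1,2),K,np.array(f['dist'],float)).reshape(-1,2)
    R=cv2.Rodrigues(np.array(f['rvec'],float))[0]; C=-R.T@np.array(f['tvec'],float).reshape(3)
    d=np.c_[p,np.ones(len(p))]@R
    return C+d*((z-C[2])/d[:,2])[:,None]
E
python3 - <<'E'
from h import *
for n in('t0','s0'):
    f=load(n);P=cloud(f);Z=P[...,2]
    X,Y=P[...,0],P[...,1]
    def rect(m,z,lab):
        m=cv2.morphologyEx(m.astype(np.uint8),cv2.MORPH_OPEN,np.ones((3,3)))
        k,l,s,_=cv2.connectedComponentsWithStats(m); i=1+np.argmax(s[1:,4]); v,u=np.nonzero(l==i)
        q=plane(f,np.c_[u,v],z)[:,:2]*1000
        r=cv2.minAreaRect(q.astype(np.float32)); print(n,lab,len(u),np.round(r[0],1),np.round(r[1],1),round(r[2],2),'zmed',np.median(Z[l==i]))
    near=(abs(X-.54)<.12)&(abs(Y-.02)<.12)
    rect(near&(Z>.057)&(Z<.08),.064,'top')
    rect(near&(Z>.0692)&(Z<.08),.072,'button')
    rect(near&(Z>-.1)&(f['pixels'].astype(int).max(2)<110)|near&(Z>.003),.006,'plate')
    near=(abs(X-.505)<.07)&(abs(Y-.268)<.07)
    rect(near&(Z>.053)&(Z<.063)|near&(Z>.1)*(n=='t0'),.058,'holder')
    rect(near&(Z>.106),.118,'wedgetop')
f=load('t0')
# notches / button from crop pixels
px=np.array([[517,162],[633,193],[588,130]])/4.4+[140,155]-.39
print(plane(f,px[:2],.064),plane(f,px[2:],.072))
E
```

```text
t0 top 1782 [549.6  14.8] [136.   76.7] 75.16 zmed 0.06406384040157569
t0 button 50 [568.3  10.4] [16.6 18.3] 45.34 zmed 0.07231206431405622
t0 plate 3759 [533.3  18.9] [170.8 139.9] 75.04 zmed 0.05018909523210855
t0 holder 847 [506.6 267.1] [71.8 70.2] 81.4 zmed 0.05808927828294719
t0 wedgetop 142 [504.  266.6] [35.5 19.7] 81.04 zmed 0.11697224883783636
s0 top 1277 [550.5  18. ] [140.2  79.4] 75.01 zmed 0.0635823525048104
s0 button 31 [572.1  13. ] [12.6 16.9] 18.63 zmed 0.07145926955914995
s0 plate 3307 [537.5   5.2] [206.9 158.9] 75.67 zmed 0.038383684041731155
s0 holder 707 [507.4 268.9] [71.5 71.5] 81.76 zmed 0.05691551121596493
s0 wedgetop 174 [504.1 271.1] [37.4 21.5] 81.37 zmed 0.11644423208530746
[[ 0.55311074  0.04797193  0.064     ]
 [ 0.53681142 -0.01425294  0.064     ]] [[0.56972701 0.01043363 0.072     ]]
```

Call:
{"name": "servo_tool", "arguments": {
  "deltas": [
    [[100,0.0096,0.0346,0,2.3],[100,0.0096,0.0346,0,2.3],[100,0.0096,0.0346,0,2.3],[100,0.0096,0.0346,0,2.3],[100,0.0096,0.0346,0,2.3],[100,0.0096,0.0346,0,2.3],[100,0.0096,0.0346,0,2.3],[100,0.0096,0.0346,0,2.3]]
  ]
}}

```text
time: 0.9
tool_pos: [0.3496, -0.2839, 0.2448]
tool_rot: [-0.0, 0.926, 0.378, -0.0]
contact_force: [-0.2, 0.0, -0.3]
gripper_width: 0.997
grasp_force: 0.0
```

Call:
{"name": "servo_tool", "arguments": {
  "deltas": [
    [[100,0.0096,0.0346,0,2.3],[100,0.0096,0.0346,0,2.3],[100,0.0096,0.0346,0,2.3],[100,0.0096,0.0346,0,2.3],[100,0.0096,0.0346,0,2.3],[100,0.0096,0.0346,0,2.3],[100,0.0096,0.0346,0,2.3],[100,0.0096,0.0346,0,2.3]]
  ]
}}

```text
time: 1.7
tool_pos: [0.4263, -0.0071, 0.2449]
tool_rot: [-0.0, 0.854, 0.521, -0.0]
contact_force: [0.6, -0.1, -0.8]
gripper_width: 0.998
grasp_force: 0.0
```

Call:
{"name": "servo_tool", "arguments": {
  "deltas": [
    [[100,0.0096,0.0346,0,2.3],[100,0.0096,0.0346,0,2.3],[100,0.0096,0.0346,0,2.3],[100,0.0096,0.0346,0,2.3],[100,0.0096,0.0346,0,2.3],[100,0.0096,0.0346,0,2.3],[100,0.0096,0.0346,0,2.3],[100,0,0,0,0]]
  ]
}}

```text
time: 2.5
tool_pos: [0.4936, 0.2365, 0.2445]
tool_rot: [-0.001, 0.771, 0.636, -0.0]
contact_force: [-0.3, -1.1, 1.4]
gripper_width: 1.001
grasp_force: 0.0
```

Call:
{"name": "servo_tool", "arguments": {
  "deltas": [
    [[100,0.0054,0.0157,-0.01,1.1],[100,0.0053,0.0156,-0.01,1.1],[100,0,0,-0.03,0],[100,0,0,-0.03,0],[100,0,0,-0.03,0],[100,0,0,-0.025,0],[100,0,0,-0.02,0],[100,0,0,0,0]]
  ]
}}

```text
time: 3.3
tool_pos: [0.5015, 0.2631, 0.0862]
tool_rot: [-0.001, 0.761, 0.649, -0.004]
contact_force: [0.5, -0.3, -0.1]
gripper_width: 0.998
grasp_force: 0.0
```

```bash
python3 - <<'E'
from h import *
f=save('side','s1'); crop(f,'c1',180,340,180,330,3.5)
print(manip.state()['tool_pos'],manip.state()['contact_force'])
E
```

```text
[0.50288599 0.26374936 0.08846677] [0.44980234 0.2525272  0.92108196]
```

View pics/c1.png

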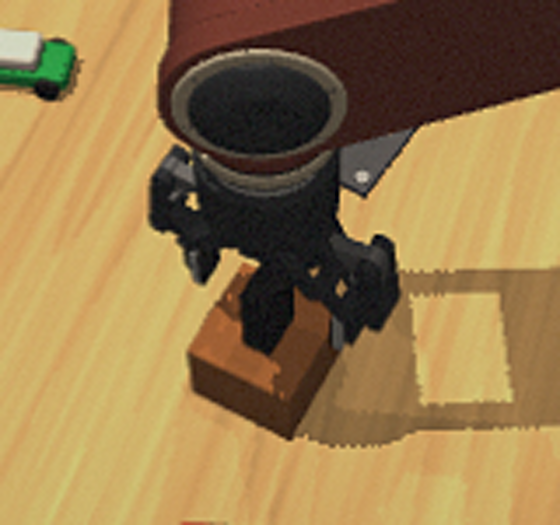

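The crop shows the black handle at (270,300), between the open fingers at (200,250) and (370,300). I shift about 4 mm left and close.

Call:
{"name": "servo_tool", "arguments": {
  "deltas": [
    [[100,0.0014,0.004,0,0],[0,0,0,0,0],[0,0,0,0,0],[0,0,0,0,0],[0,0,0,0,0],[0,0,0,0,0],[0,0,0,0,0],[0,0,0,0,0]]
  ]
}}

```text
time: 4.15
tool_pos: [0.5058, 0.2689, 0.0906]
tool_rot: [0.0, 0.76, 0.649, 0.0]
contact_force: [-0.3, -0.8, 2.0]
gripper_width: 0.228
grasp_force: 60.7
```

```bash
python3 - <<'E'
from h import *
s=manip.state();print({k:np.round(s[k],4) for k in('time','tool_pos','tool_rot','contact_force','gripper_width','grasp_force')})
E
```

```text
{'time': np.float64(4.15), 'tool_pos': array([0.5058, 0.2689, 0.0906]), 'tool_rot': array([0.000e+00, 7.605e-01, 6.494e-01, 1.000e-04]), 'contact_force': array([-0.2566, -0.8022,  1.9698]), 'gripper_width': np.float64(0.2276), 'grasp_force': np.float64(60.6564)}
```

```bash
python3 - <<'E'
from h import *
for i in range(6):
    grab_frame('top');s=manip.state();print({k:np.round(s[k],4) for k in('tool_pos','contact_force')})
E
```

```text
{'tool_pos': array([0.5058, 0.2689, 0.0906]), 'contact_force': array([-0.9302,  0.1557,  2.052 ])}
{'tool_pos': array([0.5058, 0.2689, 0.0906]), 'contact_force': array([-1.4764,  0.5033,  2.3071])}
{'tool_pos': array([0.5059, 0.2689, 0.0906]), 'contact_force': array([-0.9998, -0.2656,  2.6365])}
{'tool_pos': array([0.5058, 0.2689, 0.0906]), 'contact_force': array([-1.5324, -0.1964,  2.7348])}
{'tool_pos': array([0.5058, 0.2689, 0.0906]), 'contact_force': array([-0.9259,  0.1896,  2.5878])}
{'tool_pos': array([0.5058, 0.2689, 0.0906]), 'contact_force': array([-1.3101,  0.5136,  2.6461])}
```

Call:
{"name": "servo_tool", "arguments": {
  "deltas": [
    [[0,0,0,0.02,0],[0,0,0,0.03,0],[0,0,0,0.035,0],[0,0,0,0,0],[0,0.0075,-0.035,0,-1],[0,0.0075,-0.04,0,-1],[0,0.0075,-0.04,0,-1],[0,0.0075,-0.04,0,-1]]
  ]
}}

```text
time: 5.25
tool_pos: [0.5353, 0.1124, 0.1739]
tool_rot: [-0.0, 0.783, 0.622, -0.001]
contact_force: [0.5, -0.6, -0.5]
gripper_width: 0.226
grasp_force: 60.4
```

Call:
{"name": "servo_tool", "arguments": {
  "deltas": [
    [[0,0.0077,-0.038,0,-1],[0,0,-0.025,0,-1],[0,0,0,0,0],[0,0,0,0,0],[0,0,0,0,0],[0,0,0,0,0],[0,0,0,0,0],[0,0,0,0,0]]
  ]
}}

```text
time: 6.05
tool_pos: [0.5434, 0.0515, 0.1753]
tool_rot: [-0.0, 0.793, 0.609, 0.0]
contact_force: [-0.2, -0.1, -0.8]
gripper_width: 0.227
grasp_force: 60.4
```

```bash
python3 - <<'E'
from h import *
f=save('side','s2');save('top','t2'); crop(f,'c2',200,340,110,240,4)
fs=[]
for i in range(3):
    grab_frame('top');s=manip.state();fs.append(s['contact_force'])
print(np.round(s['tool_pos'],4),s['tool_rot'],np.mean(fs,0))
E
```

```text
[0.5435 0.0509 0.1754] [3.87197188e-05 7.93374473e-01 6.08733884e-01 4.18873767e-05] [ 0.26586404  0.33702494 -0.6368304 ]
```

View pics/c2.png

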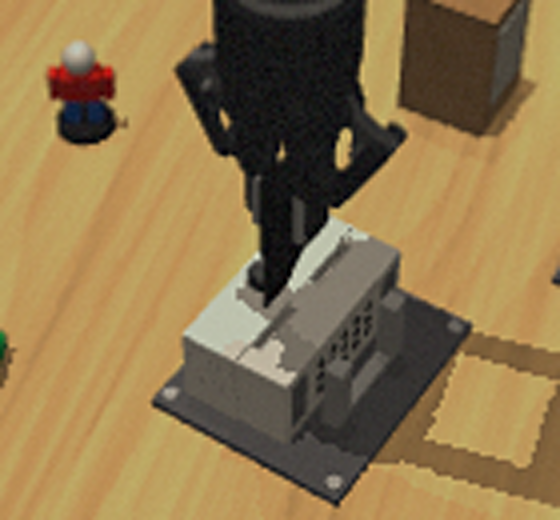

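The side crop shows the blade tip at (268,303), about over the left notch, held upright. I go down carefully into the mouth.

Call:
{"name": "servo_tool", "arguments": {
  "deltas": [
    [[0,0,0,-0.01,0],[0,0,0,-0.008,0],[0,0,0,-0.006,0],[0,0,0,-0.003,0],[0,0,0,-0.002,0],[0,0,0,-0.002,0],[0,0,0,0,0],[0,0,0,0,0]]
  ]
}}

```text
time: 7.1
tool_pos: [0.5436, 0.0508, 0.1446]
tool_rot: [0.0, 0.793, 0.609, 0.0]
contact_force: [-0.6, -0.2, 0.1]
gripper_width: 0.231
grasp_force: 60.4
```

```bash
cat > st.py <<'E'
from h import *
fs=[]
for i in range(3):
    grab_frame('side');s=manip.state();fs.append(s['contact_force'])
F=np.mean(fs,0)-[.27,.34,-.64]; c,q=np.cos(np.radians(-15)),np.sin(np.radians(-15)); R=np.array([[c,q],[-q,c]])
a,b=s['tool_rot'][1:3]; p=s['tool_pos'];
print('t',round(s['time'],2),'box xy',np.round(R@(p[:2]-[.5476,.0153])*1000,2),'tip depth',round(64-(p[2]*1000-82.6),2),'Fbox',np.round(R@F[:2],2),'Fz',round(F[2],2),'yaw',round(np.degrees(np.arctan2(2*b*b-1,2*a*b)),2),'gr',round(s['gripper_width'],3))
E
python3 st.py
```

```text
t 7.25 box xy [-13.01  33.31] tip depth 1.96 Fbox [ 0.06 -0.77] Fz 0.36 yaw -15.01 gr 0.224
```

Call:
{"name": "servo_tool", "arguments": {
  "deltas": [
    [[0,0.0005,-0.00013,-0.0004,0],[0,0.0005,-0.00013,-0.0004,0],[0,0.0005,-0.00013,-0.0004,0],[0,0.0003,-0.0001,-0.0004,0],[0,0,0,0,0],[0,0,0,0,0],[0,0,0,0,0],[0,0,0,0,0]]
  ]
}}

```text
time: 8.05
tool_pos: [0.5453, 0.0503, 0.1427]
tool_rot: [0.0, 0.793, 0.609, 0.0]
contact_force: [-0.6, 0.5, -1.0]
gripper_width: 0.224
grasp_force: 60.4
```

```bash
python3 st.py
```

```text
t 8.2 box xy [-11.34  33.24] tip depth 3.88 Fbox [-0.23 -0.75] Fz 0.3 yaw -15.01 gr 0.227
```

Call:
{"name": "servo_tool", "arguments": {
  "deltas": [
    [[0,0.0004,-0.0001,0,0],[0,0.0004,-0.0001,0,0],[0,0.0003,-0.0001,0,0],[0,0.0003,-0.0001,0,0],[0,0,0,0,0],[0,0,0,0,0],[0,0,0,0,0],[0,0,0,0,0]]
  ]
}}

```text
time: 9.0
tool_pos: [0.5465, 0.05, 0.1426]
tool_rot: [-0.0, 0.793, 0.609, -0.0]
contact_force: [-1.2, 0.8, -0.5]
gripper_width: 0.224
grasp_force: 60.3
```

```bash
python3 st.py
```

```text
t 9.15 box xy [-10.04  33.23] tip depth 4.0 Fbox [-1.05 -0.53] Fz 0.67 yaw -15.01 gr 0.228
```

Call:
{"name": "servo_tool", "arguments": {
  "deltas": [
    [[0,0.0003,-0.0001,0,0],[0,0.0003,-0.0001,0,0],[0,0,0,0,0],[0,0,0,0,0],[0,0,0,0,0],[0,0,0,0,0],[0,0,0,0,0],[0,0,0,0,0]]
  ]
}}

```text
time: 9.95
tool_pos: [0.5468, 0.0499, 0.1424]
tool_rot: [-0.001, 0.793, 0.609, -0.0]
contact_force: [-5.7, 1.6, 0.0]
gripper_width: 0.226
grasp_force: 60.4
```

```bash
python3 st.py
```

```text
t 10.1 box xy [-9.71 33.19] tip depth 4.11 Fbox [-5.23 -0.41] Fz 1.09 yaw -15.01 gr 0.222
```

Call:
{"name": "servo_tool", "arguments": {
  "deltas": [
    [[0,-0.0005,0.0001,0,0],[0,0,0,-0.002,0],[0,0,0,-0.002,0],[0,0,0,-0.0015,0],[0,0,0,-0.0015,0],[0,0,0,-0.0015,0],[0,0,0,-0.0015,0],[0,0,0,0,0]]
  ]
}}

```text
time: 10.9
tool_pos: [0.5468, 0.05, 0.1336]
tool_rot: [-0.0, 0.793, 0.609, -0.0]
contact_force: [-7.1, 2.1, 5.2]
gripper_width: 0.228
grasp_force: 61.3
```

```bash
python3 st.py
```

```text
t 11.05 box xy [-9.79 33.3 ] tip depth 13.03 Fbox [-7.3  -0.45] Fz 5.6 yaw -15.01 gr 0.231
```

Call:
{"name": "servo_tool", "arguments": {
  "deltas": [
    [[0,-0.0004,0.0001,0,0],[0,0,0,-0.001,0],[0,0,0,-0.001,0],[0,0,0,-0.001,0],[0,0,0,-0.001,0],[0,0,0,0,0],[0,0,0,0,0],[0,0,0,0,0]]
  ]
}}

```text
time: 11.85
tool_pos: [0.5467, 0.0502, 0.13]
tool_rot: [-0.0, 0.793, 0.609, 0.0]
contact_force: [-7.0, 1.8, 6.5]
gripper_width: 0.232
grasp_force: 61.3
```

```bash
python3 st.py
```

```text
t 12.0 box xy [-9.85 33.43] tip depth 16.58 Fbox [-7.15 -0.05] Fz 7.01 yaw -15.01 gr 0.23
```

Call:
{"name": "servo_tool", "arguments": {
  "deltas": [
    [[0,-0.0005,0.0001,0,0],[0,0,0,-0.001,0],[0,0,0,-0.001,0],[0,0,0,-0.001,0],[0,0,0,0,0],[0,0,0,0,0],[0,0,0,0,0],[0,0,0,0,0]]
  ]
}}

```text
time: 12.8
tool_pos: [0.5466, 0.0502, 0.1272]
tool_rot: [0.0, 0.793, 0.609, 0.001]
contact_force: [-5.7, 2.8, 6.5]
gripper_width: 0.222
grasp_force: 61.4
```

```bash
python3 st.py
```

```text
t 12.95 box xy [-9.99 33.47] tip depth 19.42 Fbox [-6.21  0.34] Fz 6.84 yaw -15.0 gr 0.224
```

Call:
{"name": "servo_tool", "arguments": {
  "deltas": [
    [[0,-0.0004,0.0001,0,0],[0,0,0,-0.001,0],[0,0,0,-0.0015,0],[0,0,0,0,0],[0,0,0,0,0],[0,0,0,0,0],[0,0,0,0,0],[0,0,0,0,0]]
  ]
}}

```text
time: 13.75
tool_pos: [0.5465, 0.0502, 0.1247]
tool_rot: [0.001, 0.793, 0.609, 0.001]
contact_force: [-5.4, 1.3, 5.6]
gripper_width: 0.228
grasp_force: 61.4
```

```bash
python3 st.py; python3 - <<'E'
from h import *
f=save('side','s3'); crop(f,'c3',230,330,150,240,7)
E
```

```text
t 13.9 box xy [-10.08  33.46] tip depth 21.88 Fbox [-5.26  0.21] Fz 6.1 yaw -15.0 gr 0.228
```

View pics/c3.png

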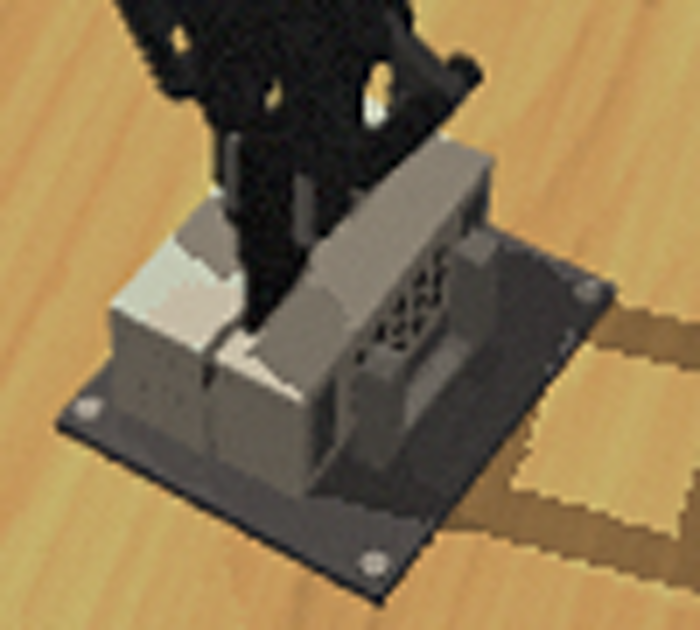

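Seam visibly open at the left end (215,365), and the cover is only slightly skewed. I lift and go over to the right notch.

Call:
{"name": "servo_tool", "arguments": {
  "deltas": [
    [[0,0,0,0.006,0],[0,0,0,0.011,0],[0,0,0,0.012,0],[0,-0.0015,0.0004,0,0],[0,-0.0042,-0.0157,0,0],[0,-0.0084,-0.0314,0,0],[0,-0.0042,-0.0157,0,0],[0,0,0,0,0]]
  ]
}}

```text
time: 14.75
tool_pos: [0.5263, -0.0145, 0.1517]
tool_rot: [0.0, 0.794, 0.607, -0.0]
contact_force: [0.8, 0.1, 0.1]
gripper_width: 0.226
grasp_force: 60.3
```

```bash
python3 st.py
```

```text
t 14.9 box xy [-12.71 -32.  ] tip depth -5.39 Fbox [-0.6  -0.26] Fz -0.02 yaw -15.04 gr 0.227
```

Call:
{"name": "servo_tool", "arguments": {
  "deltas": [
    [[0,0.0008,-0.0002,-0.003,0],[0,0.0008,-0.0002,-0.003,0],[0,0,0,-0.002,0],[0,0,0,-0.0015,0],[0,0.0004,-0.0001,0,0],[0,0.0004,-0.0001,0,0],[0,0,0,0,0],[0,0,0,0,0]]
  ]
}}

```text
time: 15.7
tool_pos: [0.5296, -0.0129, 0.1428]
tool_rot: [0.0, 0.793, 0.609, 0.0]
contact_force: [-0.1, -0.7, -1.1]
gripper_width: 0.227
grasp_force: 60.3
```

```bash
python3 st.py
```

```text
t 15.85 box xy [-10.09 -31.88] tip depth 3.77 Fbox [-0.21 -0.55] Fz 0.01 yaw -15.02 gr 0.226
```

Call:
{"name": "servo_tool", "arguments": {
  "deltas": [
    [[0,0,0,-0.003,0],[0,0,0,-0.003,0],[0,0,0,-0.002,0],[0,-0.0003,0.0001,-0.002,0],[0,0,0,-0.002,0],[0,0,0,-0.002,0],[0,-0.0003,0.0001,-0.002,0],[0,0,0,0,0]]
  ]
}}

```text
time: 16.65
tool_pos: [0.5295, -0.0127, 0.1272]
tool_rot: [0.001, 0.793, 0.609, 0.001]
contact_force: [1.0, 1.0, 4.4]
gripper_width: 0.226
grasp_force: 60.9
```

```bash
python3 st.py
```

```text
t 16.8 box xy [-10.18 -31.75] tip depth 19.39 Fbox [ 0.53 -0.59] Fz 4.35 yaw -15.01 gr 0.23
```

Call:
{"name": "servo_tool", "arguments": {
  "deltas": [
    [[0,0,0,-0.0015,0],[0,0,0,-0.0015,0],[0,0,0,-0.0015,0],[0,0,0,-0.0015,0],[0,0,0,-0.0015,0],[0,0,0,-0.001,0],[0,0,0,0,0],[0,0,0,0,0]]
  ]
}}

```text
time: 17.6
tool_pos: [0.5293, -0.0128, 0.1181]
tool_rot: [0.0, 0.793, 0.609, 0.0]
contact_force: [5.2, -2.4, 2.6]
gripper_width: 0.226
grasp_force: 60.6
```

```bash
python3 st.py
```

```text
t 17.75 box xy [-10.38 -31.87] tip depth 28.46 Fbox [ 5.21 -0.8 ] Fz 1.6 yaw -15.02 gr 0.227
```

Call:
{"name": "servo_tool", "arguments": {
  "deltas": [
    [[0,0.0003,-0.0001,-0.0008,0],[0,0,0,-0.0008,0],[0,0,0,-0.0007,0],[0,0,0,0,0],[0,0,0,0,0],[0,0,0,0,0],[0,0,0,0,0],[0,0,0,0,0]]
  ]
}}

```text
time: 18.55
tool_pos: [0.5294, -0.0128, 0.1159]
tool_rot: [0.0, 0.793, 0.609, 0.0]
contact_force: [5.0, -0.5, 2.5]
gripper_width: 0.226
grasp_force: 60.8
```

```bash
python3 st.py
```

```text
t 18.7 box xy [-10.29 -31.83] tip depth 30.66 Fbox [ 5.16 -0.69] Fz 3.32 yaw -15.01 gr 0.226
```

Call:
{"name": "servo_tool", "arguments": {
  "deltas": [
    [[0,0.0002,-0.0001,-0.0006,0],[0,0,0,-0.0007,0],[0,0,0,-0.0007,0],[0,0,0,0,0],[0,0,0,0,0],[0,0,0,0,0],[0,0,0,0,0],[0,0,0,0,0]]
  ]
}}

```text
time: 19.5
tool_pos: [0.5294, -0.0129, 0.1138]
tool_rot: [0.0, 0.793, 0.609, -0.0]
contact_force: [4.6, -1.5, 2.1]
gripper_width: 0.229
grasp_force: 60.9
```

```bash
python3 st.py
```

```text
t 19.65 box xy [-10.27 -31.93] tip depth 32.88 Fbox [ 5.   -0.56] Fz 3.17 yaw -15.01 gr 0.227
```

Call:
{"name": "servo_tool", "arguments": {
  "deltas": [
    [[0,0.0001,0,-0.0006,0],[0,0,0,-0.0006,0],[0,0,0,-0.0006,0],[0,0,0,0,0],[0,0,0,0,0],[0,0,0,0,0],[0,0,0,0,0],[0,0,0,0,0]]
  ]
}}

```text
time: 20.45
tool_pos: [0.5295, -0.0129, 0.112]
tool_rot: [-0.0, 0.793, 0.609, -0.0]
contact_force: [4.1, -1.9, 3.0]
gripper_width: 0.226
grasp_force: 61.0
```

```bash
python3 st.py;python3 - <<'E'
from h import *
f=save('side','s4'); crop(f,'c4',230,330,150,240,7)
E
```

```text
t 20.6 box xy [-10.21 -31.85] tip depth 34.61 Fbox [ 4.2  -0.78] Fz 2.88 yaw -15.01 gr 0.221
```

View pics/c4.png

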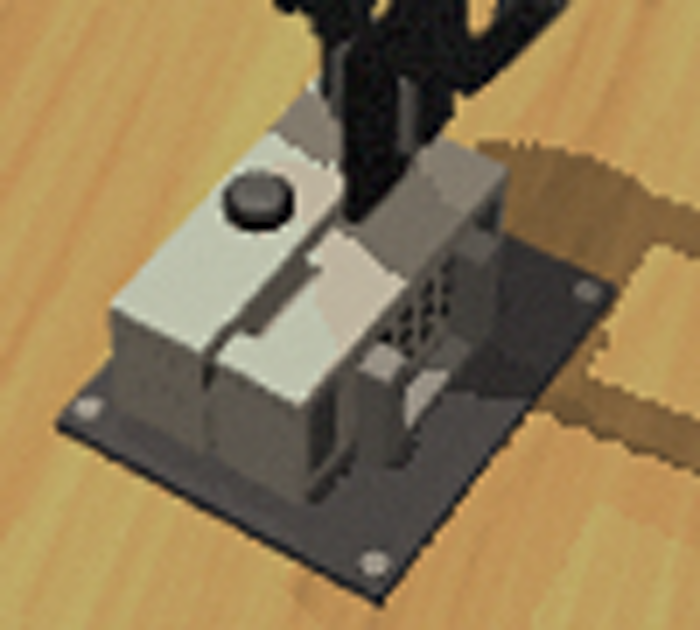

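The left gap is still about 4 mm at (210,365). The right gap is wider, and the cover isn't against the right post yet. To keep skew low I alternate: more at the left, then right home.

Call:
{"name": "servo_tool", "arguments": {
  "deltas": [
    [[0,-0.0003,0,0.01,0],[0,0,0,0.015,0],[0,0,0,0.015,0],[0,-0.0007,0.0002,0,0],[0,0.0042,0.0155,0,0],[0,0.0084,0.031,0,0],[0,0.0042,0.0155,0,0],[0,0,0,0,0]]
  ]
}}

```text
time: 21.45
tool_pos: [0.5451, 0.0509, 0.1518]
tool_rot: [-0.0, 0.793, 0.61, -0.0]
contact_force: [-0.1, -0.5, -0.2]
gripper_width: 0.228
grasp_force: 60.3
```

```bash
python3 st.py
```

```text
t 21.6 box xy [-11.27  31.84] tip depth -5.14 Fbox [ 0.13 -0.04] Fz -0.32 yaw -15.0 gr 0.23
```

Call:
{"name": "servo_tool", "arguments": {
  "deltas": [
    [[0,0,0,-0.006,0],[0,0.0005,-0.0001,-0.006,0],[0,0.0005,-0.0001,-0.006,0],[0,0,0,-0.004,0],[0,0,0,-0.003,0],[0,0,0,-0.002,0],[0,0,0,0,0],[0,0,0,0,0]]
  ]
}}

```text
time: 22.4
tool_pos: [0.5462, 0.0492, 0.1252]
tool_rot: [-0.0, 0.793, 0.609, -0.0]
contact_force: [-0.6, 0.6, -0.9]
gripper_width: 0.224
grasp_force: 60.3
```

```bash
python3 st.py
```

```text
t 22.55 box xy [-10.09  32.42] tip depth 21.42 Fbox [-1.14 -0.54] Fz -0.62 yaw -15.0 gr 0.228
```

No contact yet, as expected. Continue slowly.

Call:
{"name": "servo_tool", "arguments": {
  "deltas": [
    [[0,0,0,-0.002,0],[0,0,0,-0.002,0],[0,0,0,-0.002,0],[0,0,0,-0.002,0],[0,0,0,-0.001,0],[0,0,0,-0.001,0],[0,0,0,0,0],[0,0,0,0,0]]
  ]
}}

```text
time: 23.35
tool_pos: [0.5464, 0.0493, 0.1158]
tool_rot: [-0.0, 0.793, 0.609, -0.0]
contact_force: [-4.9, 0.9, 5.8]
gripper_width: 0.225
grasp_force: 61.2
```

```bash
python3 st.py
```

```text
t 23.5 box xy [-9.98 32.48] tip depth 30.78 Fbox [-5.16 -0.84] Fz 6.64 yaw -15.02 gr 0.227
```

Call:
{"name": "servo_tool", "arguments": {
  "deltas": [
    [[0,-0.0003,0.0001,-0.0007,0],[0,0,0,-0.0007,0],[0,0,0,-0.0007,0],[0,0,0,0,0],[0,0,0,0,0],[0,0,0,0,0],[0,0,0,0,0],[0,0,0,0,0]]
  ]
}}

```text
time: 24.3
tool_pos: [0.5463, 0.0493, 0.1139]
tool_rot: [0.0, 0.793, 0.609, 0.0]
contact_force: [-4.3, 1.1, 5.0]
gripper_width: 0.225
grasp_force: 61.2
```

```bash
python3 st.py
```

```text
t 24.45 box xy [-10.03  32.53] tip depth 32.76 Fbox [-4.19 -0.16] Fz 6.13 yaw -15.01 gr 0.226
```

Call:
{"name": "servo_tool", "arguments": {
  "deltas": [
    [[0,-0.0003,0,0.01,0],[0,0,0,0.014,0],[0,0,0,0.014,0],[0,-0.0005,0.0001,0,0],[0,-0.0042,-0.0155,0,0],[0,-0.0084,-0.031,0,0],[0,-0.0042,-0.0155,0,0],[0,0,0,0,0]]
  ]
}}

```text
time: 25.25
tool_pos: [0.5273, -0.0148, 0.1502]
tool_rot: [-0.0, 0.794, 0.608, -0.001]
contact_force: [0.2, 0.5, -0.1]
gripper_width: 0.227
grasp_force: 60.3
```

Call:
{"name": "servo_tool", "arguments": {
  "deltas": [
    [[0,0,0,0,0],[0,0,0,-0.006,0],[0,0.0003,-0.0001,-0.007,0],[0,0.0003,-0.0001,-0.007,0],[0,0,0,-0.005,0],[0,0,0,-0.003,0],[0,0,0,0,0],[0,0,0,0,0]]
  ]
}}

```text
time: 26.05
tool_pos: [0.5292, -0.0128, 0.1231]
tool_rot: [0.0, 0.793, 0.609, 0.0]
contact_force: [0.8, 0.3, -1.1]
gripper_width: 0.224
grasp_force: 60.3
```

```bash
python3 st.py
```

```text
t 26.2 box xy [-10.33 -31.99] tip depth 23.17 Fbox [-0.41 -0.79] Fz -0.06 yaw -15.02 gr 0.231
```

Call:
{"name": "servo_tool", "arguments": {
  "deltas": [
    [[0,0.0002,-0.0001,-0.003,0],[0,0,0,-0.003,0],[0,0,0,-0.002,0],[0,0,0,-0.002,0],[0,0,0,-0.001,0],[0,0,0,-0.001,0],[0,0,0,0,0],[0,0,0,0,0]]
  ]
}}

```text
time: 27.0
tool_pos: [0.5293, -0.013, 0.1111]
tool_rot: [0.0, 0.793, 0.609, 0.0]
contact_force: [0.8, 0.9, -1.2]
gripper_width: 0.225
grasp_force: 60.4
```

```bash
python3 st.py
```

```text
t 27.15 box xy [-10.33 -32.04] tip depth 35.5 Fbox [ 0.2  -0.43] Fz -0.47 yaw -15.01 gr 0.225
```

Call:
{"name": "servo_tool", "arguments": {
  "deltas": [
    [[0,0.0002,-0.0001,-0.0007,0],[0,0,0,-0.0007,0],[0,0,0,-0.0006,0],[0,0,0,0,0],[0,0,0,0,0],[0,0,0,0,0],[0,0,0,0,0],[0,0,0,0,0]]
  ]
}}

```text
time: 27.95
tool_pos: [0.5296, -0.0131, 0.1093]
tool_rot: [0.0, 0.793, 0.609, 0.0]
contact_force: [-1.8, 0.3, 5.1]
gripper_width: 0.228
grasp_force: 61.1
```

```bash
python3 st.py
```

```text
t 28.1 box xy [-10.06 -32.08] tip depth 37.32 Fbox [-2.27 -0.49] Fz 6.08 yaw -15.01 gr 0.227
```

Call:
{"name": "servo_tool", "arguments": {
  "deltas": [
    [[0,0,0,-0.0002,0],[0,0,0,0,0],[0,0,0,0,0],[0,0,0,0,0],[0,0,0,0,0],[0,0,0,0,0],[0,0,0,0,0],[0,0,0,0,0]]
  ]
}}

```text
time: 28.9
tool_pos: [0.5296, -0.0131, 0.1091]
tool_rot: [0.0, 0.793, 0.609, 0.0]
contact_force: [-2.1, 1.0, 4.9]
gripper_width: 0.227
grasp_force: 61.2
```

```bash
python3 st.py
```

```text
t 29.05 box xy [-10.05 -32.06] tip depth 37.46 Fbox [-2.48 -0.53] Fz 5.81 yaw -15.01 gr 0.223
```

Still sliding, not home. Continue in larger steps.

Call:
{"name": "servo_tool", "arguments": {
  "deltas": [
    [[0,0,0,-0.0004,0],[0,0,0,0,0],[0,0,0,-0.0004,0],[0,0,0,0,0],[0,0,0,0,0],[0,0,0,0,0],[0,0,0,0,0],[0,0,0,0,0]]
  ]
}}

```text
time: 29.85
tool_pos: [0.5296, -0.0131, 0.1083]
tool_rot: [0.0, 0.793, 0.609, 0.0]
contact_force: [-1.4, 0.3, 5.6]
gripper_width: 0.229
grasp_force: 61.2
```

```bash
python3 st.py
```

```text
t 30.0 box xy [-10.05 -32.06] tip depth 38.28 Fbox [-2.19 -0.53] Fz 6.29 yaw -15.01 gr 0.227
```

Call:
{"name": "servo_tool", "arguments": {
  "deltas": [
    [[0,0,0,-0.0004,0],[0,0,0,0,0],[0,0,0,-0.0004,0],[0,0,0,0,0],[0,0,0,0,0],[0,0,0,0,0],[0,0,0,0,0],[0,0,0,0,0]]
  ]
}}

```text
time: 30.8
tool_pos: [0.5296, -0.0131, 0.1075]
tool_rot: [0.0, 0.793, 0.609, 0.0]
contact_force: [-2.5, 0.4, 4.9]
gripper_width: 0.224
grasp_force: 61.2
```

```bash
python3 st.py
```

```text
t 30.95 box xy [-10.05 -32.04] tip depth 39.09 Fbox [-2.64 -0.58] Fz 6.25 yaw -15.02 gr 0.228
```

Call:
{"name": "servo_tool", "arguments": {
  "deltas": [
    [[0,0,0,-0.0004,0],[0,0,0,0,0],[0,0,0,0,0],[0,0,0,0,0],[0,0,0,0,0],[0,0,0,0,0],[0,0,0,0,0],[0,0,0,0,0]]
  ]
}}

```text
time: 31.75
tool_pos: [0.5296, -0.0131, 0.1071]
tool_rot: [0.0, 0.793, 0.609, 0.0]
contact_force: [-1.5, 1.6, 5.8]
gripper_width: 0.225
grasp_force: 61.2
```

```bash
python3 st.py
```

```text
t 31.9 box xy [-10.04 -32.06] tip depth 39.44 Fbox [-2.72 -0.83] Fz 6.42 yaw -15.02 gr 0.225
```

Call:
{"name": "servo_tool", "arguments": {
  "deltas": [
    [[0,0,0,-0.0004,0],[0,0,0,0,0],[0,0,0,0,0],[0,0,0,0,0],[0,0,0,0,0],[0,0,0,0,0],[0,0,0,0,0],[0,0,0,0,0]]
  ]
}}

```text
time: 32.7
tool_pos: [0.5296, -0.013, 0.1067]
tool_rot: [0.0, 0.793, 0.609, 0.0]
contact_force: [-1.9, -0.2, 6.2]
gripper_width: 0.23
grasp_force: 61.2
```

```bash
python3 st.py
```

```text
t 32.85 box xy [-10.06 -32.07] tip depth 39.86 Fbox [-2.34 -0.51] Fz 6.06 yaw -15.02 gr 0.223
```

Call:
{"name": "servo_tool", "arguments": {
  "deltas": [
    [[0,0,0,-0.0004,0],[0,0,0,0,0],[0,0,0,0,0],[0,0,0,0,0],[0,0,0,0,0],[0,0,0,0,0],[0,0,0,0,0],[0,0,0,0,0]]
  ]
}}

```text
time: 33.65
tool_pos: [0.5296, -0.0131, 0.1063]
tool_rot: [0.0, 0.793, 0.609, 0.0]
contact_force: [-2.4, 0.6, 5.7]
gripper_width: 0.225
grasp_force: 61.2
```

```bash
python3 st.py
```

```text
t 33.8 box xy [-10.04 -32.07] tip depth 40.24 Fbox [-2.64 -0.69] Fz 5.74 yaw -15.02 gr 0.229
```

Call:
{"name": "servo_tool", "arguments": {
  "deltas": [
    [[0,0,0,-0.0004,0],[0,0,0,0,0],[0,0,0,0,0],[0,0,0,0,0],[0,0,0,0,0],[0,0,0,0,0],[0,0,0,0,0],[0,0,0,0,0]]
  ]
}}

```text
time: 34.6
tool_pos: [0.5296, -0.0131, 0.1059]
tool_rot: [0.0, 0.793, 0.609, 0.0]
contact_force: [-1.2, 0.1, 4.3]
gripper_width: 0.229
grasp_force: 61.2
```

```bash
python3 st.py
```

```text
t 34.75 box xy [-10.07 -32.06] tip depth 40.68 Fbox [-2.48 -0.28] Fz 6.22 yaw -15.01 gr 0.224
```

Call:
{"name": "servo_tool", "arguments": {
  "deltas": [
    [[0,0,0,-0.0004,0],[0,0,0,0,0],[0,0,0,0,0],[0,0,0,0,0],[0,0,0,0,0],[0,0,0,0,0],[0,0,0,0,0],[0,0,0,0,0]]
  ]
}}

```text
time: 35.55
tool_pos: [0.5296, -0.0131, 0.1055]
tool_rot: [0.0, 0.793, 0.609, 0.0]
contact_force: [-1.8, 0.2, 5.4]
gripper_width: 0.225
grasp_force: 61.2
```

```bash
python3 st.py
```

```text
t 35.7 box xy [-10.08 -32.06] tip depth 41.09 Fbox [-2.26 -0.52] Fz 6.16 yaw -15.01 gr 0.226
```

```bash
python3 - <<'E'
from h import *
f=save('side','s5'); crop(f,'c5',230,330,150,240,8)
# cover top rect yaw
P=cloud(f);Z=P[...,2]
c,q=np.cos(np.radians(-15)),np.sin(np.radians(-15)); R=np.array([[c,q],[-q,c]])
def prof(n):
    f=load(n);P=cloud(f);v,u=np.nonzero((P[...,2]>.058)&(P[...,2]<.070)); p=plane(f,np.c_[u,v],.064)[:,:2]
    B=((p-[.5476,.0153])@R.T)*1000; g=f['pixels'][v,u].mean(1); return B,g
for n in('s0','s3','s5'):
    B,g=prof(n); o=[]
    for y in range(-66,68,6):
        m=(abs(B[:,1]-y)<3)&(B[:,0]<0); o.append(round(B[m,0].min(),1) if m.any() else None)
    print(n,o)
E
```

```text
s0 [np.float64(-32.6), np.float64(-36.2), np.float64(-35.8), np.float64(-35.5), np.float64(-34.8), np.float64(-36.6), np.float64(-57.7), np.float64(-54.8), np.float64(-56.5), np.float64(-36.2), np.float64(-35.9), np.float64(-35.5), np.float64(-36.9), np.float64(-36.2), np.float64(-35.9), np.float64(-35.2), np.float64(-51.7), np.float64(-54.9), np.float64(-54.6), np.float64(-35.3), np.float64(-35.0), np.float64(-36.3), np.float64(-35.7)]
s3 [np.float64(-34.8), np.float64(-36.2), np.float64(-37.6), np.float64(-37.3), np.float64(-36.9), np.float64(-36.6), np.float64(-57.7), np.float64(-54.8), np.float64(-36.9), np.float64(-36.6), np.float64(-37.9), np.float64(-37.3), np.float64(-39.0), np.float64(-36.2), np.float64(-39.6), np.float64(-39.3), np.float64(-38.6), np.float64(-54.9), np.float64(-58.2), np.float64(-39.0), np.float64(-38.6), np.float64(-39.9), np.float64(-39.3)]
s5 [np.float64(-42.6), np.float64(-44.3), np.float64(-45.7), np.float64(-45.3), np.float64(-45.0), np.float64(-44.2), np.float64(-57.3), np.float64(-56.9), np.float64(-56.5), np.float64(-44.1), np.float64(-43.8), np.float64(-43.1), np.float64(-42.7), np.float64(-42.0), np.float64(-43.7), np.float64(-43.0), np.float64(-53.7), np.float64(-53.3), np.float64(-58.2), np.float64(-43.0), np.float64(-42.3), np.float64(-41.9), np.float64(-41.3)]
```

View pics/c5.png

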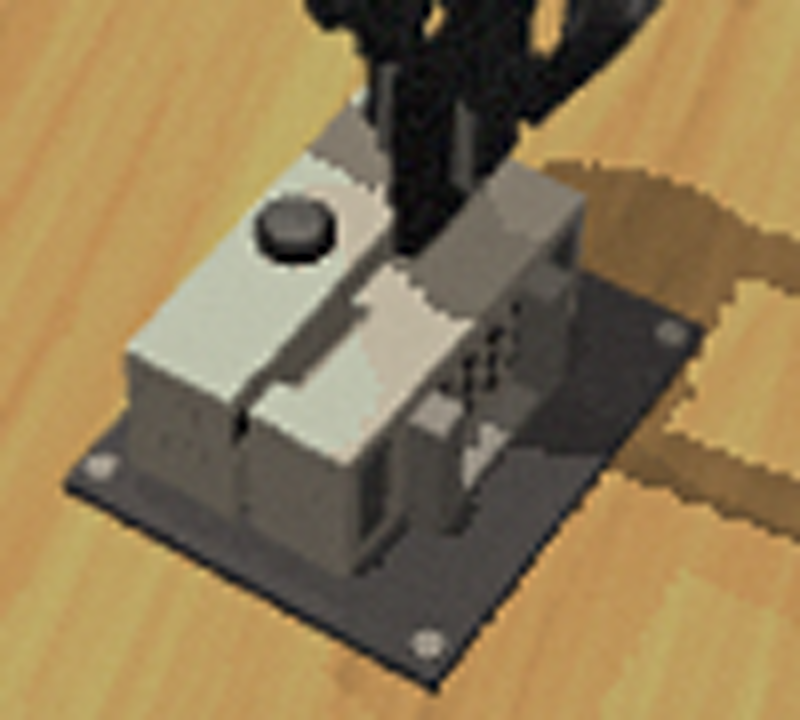

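The right gap is visibly wide and the left one is about 6 mm, which matches the estimate (skew about 0.03). The right post looks almost reached.

Call:
{"name": "servo_tool", "arguments": {
  "deltas": [
    [[0,0,0,-0.0004,0],[0,0,0,0,0],[0,0,0,0,0],[0,0,0,0,0],[0,0,0,0,0],[0,0,0,0,0],[0,0,0,0,0],[0,0,0,0,0]]
  ]
}}

```text
time: 36.55
tool_pos: [0.5296, -0.0131, 0.1051]
tool_rot: [0.0, 0.793, 0.609, 0.0]
contact_force: [-1.8, 0.6, 5.0]
gripper_width: 0.229
grasp_force: 61.2
```

```bash
python3 st.py
```

```text
t 36.7 box xy [-10.06 -32.06] tip depth 41.46 Fbox [-1.88 -1.14] Fz 6.12 yaw -15.02 gr 0.226
```

Call:
{"name": "servo_tool", "arguments": {
  "deltas": [
    [[0,0,0,-0.0004,0],[0,0,0,0,0],[0,0,0,0,0],[0,0,0,0,0],[0,0,0,0,0],[0,0,0,0,0],[0,0,0,0,0],[0,0,0,0,0]]
  ]
}}

```text
time: 37.5
tool_pos: [0.5296, -0.0131, 0.1049]
tool_rot: [0.0, 0.793, 0.609, 0.0]
contact_force: [-2.1, 0.6, 6.4]
gripper_width: 0.227
grasp_force: 61.3
```

```bash
python3 st.py
```

```text
t 37.65 box xy [-10.05 -32.07] tip depth 41.76 Fbox [-2.85 -0.82] Fz 7.17 yaw -15.02 gr 0.227
```

Call:
{"name": "servo_tool", "arguments": {
  "deltas": [
    [[0,0,0,-0.0003,0],[0,0,0,0,0],[0,0,0,0,0],[0,0,0,0,0],[0,0,0,0,0],[0,0,0,0,0],[0,0,0,0,0],[0,0,0,0,0]]
  ]
}}

```text
time: 38.45
tool_pos: [0.5296, -0.0131, 0.1048]
tool_rot: [0.0, 0.793, 0.609, 0.0]
contact_force: [-2.9, 0.7, 7.3]
gripper_width: 0.227
grasp_force: 61.4
```

```bash
python3 st.py
```

```text
t 38.6 box xy [-10.03 -32.06] tip depth 41.85 Fbox [-3.02 -0.73] Fz 7.57 yaw -15.02 gr 0.225
```

Call:
{"name": "servo_tool", "arguments": {
  "deltas": [
    [[0,0,0,-0.0003,0],[0,0,0,0,0],[0,0,0,0,0],[0,0,0,0,0],[0,0,0,0,0],[0,0,0,0,0],[0,0,0,0,0],[0,0,0,0,0]]
  ]
}}

```text
time: 39.4
tool_pos: [0.5296, -0.0131, 0.1046]
tool_rot: [0.0, 0.793, 0.609, -0.0]
contact_force: [-3.0, 1.1, 8.0]
gripper_width: 0.227
grasp_force: 61.6
```

```bash
python3 st.py
```

```text
t 39.55 box xy [-10.03 -32.06] tip depth 41.99 Fbox [-3.86 -0.68] Fz 8.88 yaw -15.02 gr 0.228
```

Call:
{"name": "servo_tool", "arguments": {
  "deltas": [
    [[0,0,0,-0.0002,0],[0,0,0,-0.0003,0],[0,0,0,0,0],[0,0,0,0,0],[0,0,0,0,0],[0,0,0,0,0],[0,0,0,0,0],[0,0,0,0,0]]
  ]
}}

```text
time: 40.35
tool_pos: [0.5296, -0.0131, 0.1044]
tool_rot: [-0.0, 0.793, 0.609, -0.0]
contact_force: [-4.1, 0.9, 9.4]
gripper_width: 0.228
grasp_force: 61.8
```

```bash
python3 st.py
```

```text
t 40.5 box xy [-10.   -32.08] tip depth 42.14 Fbox [-4.62 -1.32] Fz 10.4 yaw -15.02 gr 0.229
```

Right end pressed home (about 10.4 N, steeply rising). Now the left.

Call:
{"name": "servo_tool", "arguments": {
  "deltas": [
    [[0,-0.0003,0,0.01,0],[0,0,0,0.019,0],[0,0,0,0.018,0],[0,-0.0005,0.0001,0,0],[0,0.0042,0.0155,0,0],[0,0.0084,0.031,0,0],[0,0.0042,0.0155,0,0],[0,0,0,0,0]]
  ]
}}

```text
time: 41.3
tool_pos: [0.5452, 0.0505, 0.1492]
tool_rot: [-0.0, 0.793, 0.61, -0.001]
contact_force: [-0.8, -1.2, -0.5]
gripper_width: 0.228
grasp_force: 60.3
```

Call:
{"name": "servo_tool", "arguments": {
  "deltas": [
    [[0,0,0,0,0],[0,0,0,-0.008,0],[0,0.0002,0,-0.009,0],[0,0.0002,0,-0.009,0],[0,0,0,-0.007,0],[0,0,0,-0.004,0],[0,0,0,0,0],[0,0,0,0,0]]
  ]
}}

```text
time: 42.1
tool_pos: [0.546, 0.049, 0.1135]
tool_rot: [-0.0, 0.793, 0.609, 0.0]
contact_force: [-0.8, -0.3, -1.1]
gripper_width: 0.228
grasp_force: 60.3
```

```bash
python3 st.py
```

```text
t 42.25 box xy [-10.34  32.2 ] tip depth 33.01 Fbox [ 0.47 -0.94] Fz -0.05 yaw -15.01 gr 0.221
```

Call:
{"name": "servo_tool", "arguments": {
  "deltas": [
    [[0,0.0002,-0.0001,-0.001,0],[0,0,0,-0.001,0],[0,0,0,-0.001,0],[0,0,0,0,0],[0,0,0,0,0],[0,0,0,0,0],[0,0,0,0,0],[0,0,0,0,0]]
  ]
}}

```text
time: 43.05
tool_pos: [0.5462, 0.049, 0.1112]
tool_rot: [-0.0, 0.793, 0.609, 0.0]
contact_force: [-1.3, 0.1, 5.2]
gripper_width: 0.228
grasp_force: 61.2
```

```bash
python3 st.py
```

```text
t 43.2 box xy [-10.06  32.24] tip depth 35.42 Fbox [-2.21 -0.6 ] Fz 6.27 yaw -15.01 gr 0.224
```

Call:
{"name": "servo_tool", "arguments": {
  "deltas": [
    [[0,0,0,-0.0008,0],[0,0,0,-0.0008,0],[0,0,0,-0.0008,0],[0,0,0,0,0],[0,0,0,0,0],[0,0,0,0,0],[0,0,0,0,0],[0,0,0,0,0]]
  ]
}}

```text
time: 44.0
tool_pos: [0.5463, 0.0491, 0.1088]
tool_rot: [-0.0, 0.793, 0.609, 0.0]
contact_force: [-2.5, -0.7, 5.7]
gripper_width: 0.227
grasp_force: 61.3
```

```bash
python3 st.py
```

```text
t 44.15 box xy [-10.11  32.31] tip depth 37.81 Fbox [-2.9 -1.1] Fz 5.97 yaw -15.01 gr 0.224
```

Call:
{"name": "servo_tool", "arguments": {
  "deltas": [
    [[0,0,0,-0.0007,0],[0,0,0,-0.0007,0],[0,0,0,-0.0006,0],[0,0,0,0,0],[0,0,0,0,0],[0,0,0,0,0],[0,0,0,0,0],[0,0,0,0,0]]
  ]
}}

```text
time: 44.95
tool_pos: [0.5463, 0.0491, 0.1069]
tool_rot: [-0.0, 0.793, 0.609, 0.0]
contact_force: [-2.8, 0.8, 6.4]
gripper_width: 0.225
grasp_force: 61.3
```

```bash
python3 st.py
```

```text
t 45.1 box xy [-10.08  32.35] tip depth 39.68 Fbox [-2.65 -0.98] Fz 6.73 yaw -15.01 gr 0.225
```

Call:
{"name": "servo_tool", "arguments": {
  "deltas": [
    [[0,0,0,-0.0006,0],[0,0,0,-0.0006,0],[0,0,0,0,0],[0,0,0,0,0],[0,0,0,0,0],[0,0,0,0,0],[0,0,0,0,0],[0,0,0,0,0]]
  ]
}}

```text
time: 45.9
tool_pos: [0.5463, 0.0492, 0.1058]
tool_rot: [-0.0, 0.793, 0.609, 0.0]
contact_force: [-2.6, 0.6, 7.0]
gripper_width: 0.225
grasp_force: 61.4
```

```bash
python3 st.py
```

```text
t 46.05 box xy [-10.06  32.38] tip depth 40.78 Fbox [-3.51 -0.53] Fz 7.66 yaw -15.0 gr 0.228
```

Force is beginning to rise; smaller steps.

Call:
{"name": "servo_tool", "arguments": {
  "deltas": [
    [[0,0,0,-0.0005,0],[0,0,0,0,0],[0,0,0,0,0],[0,0,0,0,0],[0,0,0,0,0],[0,0,0,0,0],[0,0,0,0,0],[0,0,0,0,0]]
  ]
}}

```text
time: 46.85
tool_pos: [0.5463, 0.0492, 0.1054]
tool_rot: [-0.0, 0.793, 0.609, 0.0]
contact_force: [-2.7, 1.0, 7.8]
gripper_width: 0.231
grasp_force: 61.4
```

```bash
python3 st.py
```

```text
t 47.0 box xy [-10.06  32.4 ] tip depth 41.25 Fbox [-2.73 -0.41] Fz 7.18 yaw -15.01 gr 0.227
```

Call:
{"name": "servo_tool", "arguments": {
  "deltas": [
    [[0,0,0,-0.0005,0],[0,0,0,0,0],[0,0,0,0,0],[0,0,0,0,0],[0,0,0,0,0],[0,0,0,0,0],[0,0,0,0,0],[0,0,0,0,0]]
  ]
}}

```text
time: 47.8
tool_pos: [0.5463, 0.0492, 0.1049]
tool_rot: [-0.0, 0.793, 0.609, 0.0]
contact_force: [-2.4, 0.9, 7.9]
gripper_width: 0.225
grasp_force: 61.4
```

```bash
python3 st.py
```

```text
t 47.95 box xy [-10.05  32.41] tip depth 41.69 Fbox [-3.11 -0.13] Fz 7.82 yaw -15.0 gr 0.225
```

Call:
{"name": "servo_tool", "arguments": {
  "deltas": [
    [[0,0,0,-0.0005,0],[0,0,0,0,0],[0,0,0,0,0],[0,0,0,0,0],[0,0,0,0,0],[0,0,0,0,0],[0,0,0,0,0],[0,0,0,0,0]]
  ]
}}

```text
time: 48.75
tool_pos: [0.5463, 0.0492, 0.1044]
tool_rot: [-0.0, 0.793, 0.609, 0.0]
contact_force: [-3.5, 0.5, 6.4]
gripper_width: 0.226
grasp_force: 61.5
```

```bash
python3 st.py
```

```text
t 48.9 box xy [-10.07  32.43] tip depth 42.17 Fbox [-3.07 -0.07] Fz 7.81 yaw -15.0 gr 0.225
```

Call:
{"name": "servo_tool", "arguments": {
  "deltas": [
    [[0,0,0,-0.0005,0],[0,0,0,0,0],[0,0,0,0,0],[0,0,0,0,0],[0,0,0,0,0],[0,0,0,0,0],[0,0,0,0,0],[0,0,0,0,0]]
  ]
}}

```text
time: 49.7
tool_pos: [0.5463, 0.0492, 0.104]
tool_rot: [-0.0, 0.793, 0.609, 0.0]
contact_force: [-3.5, -0.1, 8.2]
gripper_width: 0.229
grasp_force: 61.5
```

```bash
python3 st.py
```

```text
t 49.85 box xy [-10.05  32.45] tip depth 42.56 Fbox [-2.76 -0.16] Fz 7.92 yaw -15.0 gr 0.221
```

Call:
{"name": "servo_tool", "arguments": {
  "deltas": [
    [[0,0,0,-0.0005,0],[0,0,0,0,0],[0,0,0,0,0],[0,0,0,0,0],[0,0,0,0,0],[0,0,0,0,0],[0,0,0,0,0],[0,0,0,0,0]]
  ]
}}

```text
time: 50.65
tool_pos: [0.5463, 0.0493, 0.1038]
tool_rot: [-0.0, 0.793, 0.609, 0.0]
contact_force: [-4.1, 0.6, 9.2]
gripper_width: 0.231
grasp_force: 61.8
```

```bash
python3 st.py
```

```text
t 50.8 box xy [-10.04  32.47] tip depth 42.73 Fbox [-4.52 -0.37] Fz 10.3 yaw -15.0 gr 0.227
```

Call:
{"name": "servo_tool", "arguments": {
  "deltas": [
    [[0,0,0,-0.0002,0],[0,0,0,0,0],[0,0,0,0,0],[0,0,0,0,0],[0,0,0,0,0],[0,0,0,0,0],[0,0,0,0,0],[0,0,0,0,0]]
  ]
}}

```text
time: 51.6
tool_pos: [0.5463, 0.0492, 0.1039]
tool_rot: [-0.0, 0.793, 0.609, 0.0]
contact_force: [-4.0, 1.4, 9.7]
gripper_width: 0.231
grasp_force: 61.8
```

```bash
python3 st.py
```

```text
t 51.75 box xy [-10.04  32.46] tip depth 42.77 Fbox [-4.46 -1.2 ] Fz 11.3 yaw -15.0 gr 0.223
```

Left end home at about 11 N. Withdraw and carry back to the block.

Call:
{"name": "servo_tool", "arguments": {
  "deltas": [
    [[0,-0.0003,0.0001,0.01,0],[0,0,0,0.025,0],[0,0,0,0.036,0],[0,0,0,0,0],[0,-0.005,0.03,0,1],[0,-0.0075,0.042,0,1],[0,-0.0075,0.042,0,1],[0,-0.0075,0.042,0,1]]
  ]
}}

```text
time: 52.55
tool_pos: [0.5174, 0.2063, 0.1723]
tool_rot: [-0.0, 0.772, 0.636, -0.0]
contact_force: [1.3, -0.1, -0.8]
gripper_width: 0.228
grasp_force: 60.4
```

Call:
{"name": "servo_tool", "arguments": {
  "deltas": [
    [[0,-0.0075,0.037,0,1],[0,-0.0052,0.0266,0,1],[0,0,0,0,0],[0,0,0,0,0],[0,0,0,0,0],[0,0,0,0,0],[0,0,0,0,0],[0,0,0,0,0]]
  ]
}}

```text
time: 53.35
tool_pos: [0.5058, 0.268, 0.173]
tool_rot: [0.0, 0.761, 0.649, 0.0]
contact_force: [-0.4, -0.1, -0.8]
gripper_width: 0.227
grasp_force: 60.3
```

```bash
cat > s2.py <<'E'
from h import *
f=save('side','s6');s=manip.state();a,b=s['tool_rot'][1:3]
print(round(s['time'],2),np.round((s['tool_pos']-[.5058,.2689,.0906])*1000,2),np.degrees(np.arctan2(2*b*b-1,2*a*b))+9.01,np.round(s['contact_force'],1))
crop(f,'c6',190,330,190,310,5)
E
python3 s2.py
```

```text
53.4 [-4.000e-02 -7.600e-01  8.245e+01] -0.054383109074395364 [ 0.6 -0.2 -0.3]
```

View pics/c6.png

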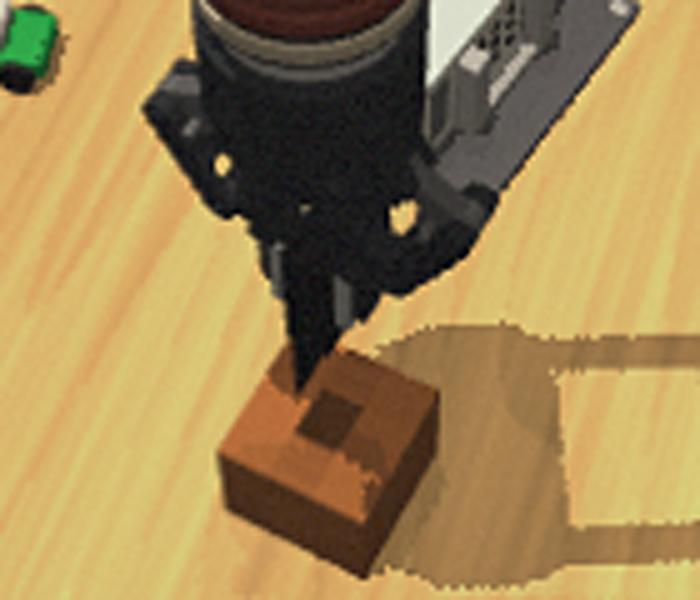

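The wedge hangs straight over the pocket (mouth at (330,415)). I lower it.

Call:
{"name": "servo_tool", "arguments": {
  "deltas": [
    [[0,0,0.0008,-0.015,0],[0,0,0,-0.015,0],[0,0,0,-0.008,0],[0,0,0,-0.006,0],[0,0,0,-0.006,0],[0,0,0,0,0],[0,0,0,0,0],[0,0,0,0,0]]
  ]
}}

```text
time: 54.2
tool_pos: [0.506, 0.2696, 0.1237]
tool_rot: [0.0, 0.76, 0.649, 0.001]
contact_force: [-0.4, 0.4, -0.6]
gripper_width: 0.225
grasp_force: 60.3
```

```bash
python3 s2.py
```

```text
54.25 [ 0.2   0.71 33.13] -0.002932774388437309 [-0.2 -0.3 -0.2]
```

Call:
{"name": "servo_tool", "arguments": {
  "deltas": [
    [[0,-0.0002,-0.0006,-0.007,0],[0,0,0,-0.007,0],[0,0,0,-0.006,0],[0,0,0,-0.005,0],[0,0,0,-0.004,0],[0,0,0,-0.002,0],[0,0,0,0,0],[0,0,0,0,0]]
  ]
}}

```text
time: 55.05
tool_pos: [0.5055, 0.2689, 0.0922]
tool_rot: [0.0, 0.76, 0.649, 0.0]
contact_force: [-0.4, 0.2, 0.2]
gripper_width: 0.227
grasp_force: 60.3
```

```bash
python3 s2.py
```

```text
55.1 [-0.21  0.02  1.71] -0.0048136876184106114 [ 0.2 -1.1 -0.8]
```

Freely in the pocket. Seat it, then open and retreat.

Call:
{"name": "servo_tool", "arguments": {
  "deltas": [
    [[0,0,0,-0.001,0],[0,0,0,-0.0006,0],[0,0,0,0,0],[100,0,0,0,0],[100,0,0,0,0],[100,0,0,0,0],[100,0,0,0,0],[100,0,0,0,0]]
  ]
}}

```text
time: 55.9
tool_pos: [0.5054, 0.2688, 0.0904]
tool_rot: [-0.0, 0.76, 0.649, 0.0]
contact_force: [0.7, 0.6, -0.7]
gripper_width: 0.997
grasp_force: 0.0
```

Call:
{"name": "servo_tool", "arguments": {
  "deltas": [
    [[100,0,0,0,0],[100,0,0,0.005,0],[100,0,0,0.02,0],[100,0,0,0.04,0],[100,0,0,0.04,0],[100,-0.02,0.02,0.04,0],[100,-0.03,0.03,0,0],[100,0,0,0,0]]
  ]
}}

```text
time: 56.7
tool_pos: [0.4538, 0.3216, 0.2382]
tool_rot: [-0.0, 0.759, 0.651, 0.002]
contact_force: [0.5, -0.2, 0.2]
gripper_width: 1.005
grasp_force: 0.0
```

```bash
python3 - <<'E'
from h import *
f=save('side','s7');crop(f,'c7',180,330,140,310,3.5);P=cloud(f);Z=P[...,2]
m=(abs(P[...,0]-.505)<.05)&(abs(P[...,1]-.268)<.05)&(Z>.105)&(Z<.14)
print(m.sum(),np.nanmedian(P[m],0),np.nanpercentile(Z[m],[5,95]),manip.state()['tool_pos'],manip.state()['gripper_width'])
E
```

```text
174 [0.50577487 0.27120825 0.11626242] [0.10819289 0.11855299] [0.45447186 0.32011314 0.23667058] 1.0024741087091174
```

View pics/c7.png

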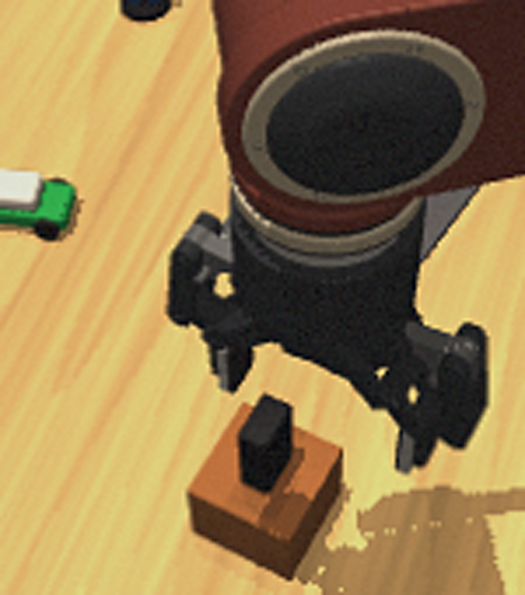

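The wedge stands upright in its block at (265,445) and the gripper is clear. Handing in.

```bash
python3 -c "
from plant import manip
print(manip.job_done())"
```

```text
the job is handed in; nothing more can be done
None
```

The front half is prised off against both stop posts, right end first and then left, at pushes of about 10.4 N and 11.3 N. I estimate it about 9 mm open with skew peaking near 0.036 rad. The wedge stands back in its block, released; the job was handed in at about 57 s of the 72 s, and no verdict was returned.

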